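# Unlock the lustre box and raise its lid

### The arm

A 6-joint arm with a two-finger parallel gripper is mounted at the origin on a cart in front of the work surface, level with it; the furniture and walls round the work are solid. World frame = base frame: x ahead of the robot, y to its left, z up, the work surface at z = 0. Lengths are in m, angles in rad, forces in N, time in s.
With the tool pointing down it reaches from about 0.275 to 0.875 m from the base axis. Payload 12.5 kg.
Tool frame: the origin (TCP) lies at the very end of the fingers, on their centre line; the grasp point (between the pads) lies 19 mm behind it; x points along the fingers, y is the direction in which the jaws open and shut, and the axes are right-handed (so a half turn about x gives the same grasp; the last joint's range is limited). The gripper opens to 85 mm and grips with 20 to 120 N. Pads are 22 mm wide; open, the fingers measure 114 mm over their backs; the gripper's body (76 mm by 85 mm) begins 54 mm behind the grasp point. The pads swing forward as they close: fully open they stand 13 mm farther back than shut.
Start: joints at [-1.194, 0.351, 1.652, -0, 1.139, -0.085], TCP at [0.245, -0.492, 0.231] pointing down, gripper open.
Joint ranges: [-2.75, 2.75], [-0.79, 2.1], [0.01, 2.65], [-1.57, 4.71], [0.07, 3.14], [-2.87, 2.87]. Speed limits (rad/s): [2.22, 2.22, 2.79, 3.14, 3.14, 3.14].

### API

Orientations are given as a 3x3 rotation matrix whose columns are the frame's x, y, z axes.
In Python, from bench import manip gives the robot as it stands. Calls block until the motion is done:
- manip.move_ptp(position, orientation): joint-space move of the TCP to a pose.
- manip.move_l(position, attitude=None, max_speed=0.15): straight line of the TCP; attitude=None keeps the orientation; max_speed is the mean speed in m/s.
- manip.move_j(angles): joint-space move.
- manip.set_gripper(opening, effort=None): opening from 0.0 (shut) to 1.0 (fully open); effort is the grip in N (None keeps the last); returns when the fingers have stopped.
- manip.dwell(seconds).
- manip.inverse_kinematics(position, orientation): joint angles nearest the present ones, or None.
- manip.grab_frame(name): name is "scene" or "top" or "wrist"; returns (picture, depth): 384x512x3 uint8, red, green, blue; 384x512 float32, m along the optical axis (not along the pixel's ray), 0 where there is no reading.
- manip.get_calibration(name): a dict with "camera_matrix" (3x3 intrinsics, pixels), "k1" (the pictures are not rectified: a ray, as slopes to the right and down, at radius r is drawn at 1 + k1 r^2 times it, then the intrinsics apply), "R" (3x3) and "t" (3): a world point X has camera coordinates R X + t. Camera axes: x right, y down, z forward; pixel columns grow to the right and rows downward; lengths in m; the calibration is good to about 2 mm. A picture is of the moment at which its call begins: read the wrist's pose just before it. get_calibration takes no time and is no camera call; for the wrist camera it gives the pose at the moment of the call.
A pose or a line that the arm cannot do raises manip.Unreachable and nothing moves.
- manip.sign_off(): hands the job in, once; it reports no verdict.
Trained networks look in the newest picture that a camera, given by its name, has taken for a name from the list of things; names that differ only in an ending like _2 or _b are one class to them, and where a whole thing is asked for, a point or a joint stands for the part that bears it (a point fixed in the world has none). Each returns a list of dicts, best first, with "confidence" (0 to 1); they miss things now and then, are a little off and sometimes report something else, mostly with a low value. They report only what shows in the picture. A call takes as long as a camera call.
- manip.look_for(camera, name): "at" ([x, y, z] in m, in world coordinates, good to about 4 mm: the middle of the surface that is visible of it).
Readings, each from a call of its own:
- manip.current_time(): time.
- manip.current_qpos(): joint angles.
- manip.current_joint_vel(): joint speeds.
- manip.current_joint_torque(): joint torques, N m.
- manip.current_ee_pos(): TCP position.
- manip.current_tcp_rot(): TCP orientation.
- manip.current_force(): force on the tool from outside, world axes, zero at the start.
- manip.current_ft_torque(): the same for the moment, N m.
- manip.current_grip_width(): opening from 0.0 (shut) to 1.0 (fully open).
Only numpy, scipy, OpenCV 4.12 (cv2) and the standard library are available. Lean on these libraries where they do the work, as an engineer would, in place of code of your own. Each camera call takes 0.05 s, during which the arm holds its last target.

### The job

Unlock the steel lustre box with the wing key from the wooden tool block: with light pressure feel for the slot at the bottom of the lock's mouth, push the key fully home until its flange meets the lock plate, and only then turn it clockwise until the bolt is clear. Leave the key in the lock and raise the lid by its handle until it stands about 40 degrees open by itself. Never force the key, and do not disturb the jars, the cup or the stamp.

Things in the scene. Friction and masses are not known exactly. Their poses are not given: they have to be found in the camera images.
- key_head (a point): Centre of the head of the bare steel wing key, where it is grasped. The key stands upright, tip down, in the middle hole of the tool block. Head: a wing 36 mm wide (x axis), 10 mm thick (y axis), 22 mm tall (z up). Below it: shank 15 mm diameter, 16 mm long; flange 29 mm diameter, 3 mm thick; barrel; blade. The flange's underside is 29 mm and the tip 53 mm below this point. About 120 g.
- key_tip (a point): Centre of the lower end of the key's flat blade, on the key's axis 53 mm below key_head, same axes. The blade is 18 mm wide (x), 5 mm thick (y) and 11.5 mm long, the same either way round. Above it, up to the flange (24 mm above the tip), is a round barrel of 21 mm diameter that fits the lock's mouth.
- tool_block: Fixed block of pale wood on the right-hand tray, 62 x 126 x 40 mm tall, origin under its centre (2.5 mm above the bench), with three holes in its top along its y axis. The key stands in the middle hole (23 mm diameter, 28 mm deep), its flange on the block's top; the outer holes are empty.
- lock_box: Grey sheet-steel box fixed to the bench, 158 x 218 mm, 84 mm tall to the top of its lid, origin under its centre; x to its back, y to its left. The lid, hinged along the back, is held shut by the lock's hidden tongue (the bolt). The key turns it stiffly (0.15 N m, stays where left), clockwise from above: the bolt is clear from 50 degrees clockwise of x on; stops at 69 clockwise, 37 anticlockwise.
- lock_mouth (a point): Centre of the lock's round mouth at the top face of its 44 x 44 mm plate, 10 mm proud of the lid at the front left (94 mm above the bench). Axes as the box while the lid is shut; moves with the lid. Mouth 23 mm diameter, 2 mm chamfer. Fully home, the key's flange meets the plate and the tip is 24 mm below it. The key stays in by itself when let go.
- plug_face (a point): Centre of the flat face of the turning plug, 14 mm below lock_mouth; axes of the box, it does not turn with the plug. A straight slot 6.8 mm wide, 11 mm deep crosses the face. Its angle is not measured: locked, it rests anywhere within 35 degrees either side of x. The blade drops in only within about 5 degrees of it and 1 mm of its middle line; else its tip stands on this face.
- lid_handle (a point): Middle of the lid's handle: a round dark steel bar of 9.6 mm diameter along y, straight for 68 mm, 34 mm above the lid (118 mm above the bench when shut), near the front of the lid, 91 mm to the right of the lock. Axes as the box when the lid is shut; moves with the lid.
- lid_hinge (a point): Point on the lid's hinge axis, at the back edge, 76 mm above the bench. The lid turns about the box's y axis through it; the shut handle bar lies 125 mm in front of it and 42 mm above it.
- box_lid (a joint): Angle of the lid in rad: 0 shut, grows as it is raised, at most 1.4. The hinge is stiff (0.55 N m) and the lid stays where it is left; lifting it by the handle takes about 8 N. Locked, it has under 0.03 of play.
- jar_a: Bystander: screw-lid glaze jar, 58 mm diameter, 73 mm tall, origin under its centre.
- jar_b: Bystander: screw-lid glaze jar, 58 mm diameter, 73 mm tall, origin under its centre.
- cup: Bystander: enamel cup with a dark rim, 72 mm diameter, 64 mm tall, origin under its centre.
- stamp: Bystander: turned wooden stamp standing upright, 27 mm diameter, 61 mm tall, origin under its centre.

How it is judged:
By the outcome, as a careful person would: the job done as asked, in the order asked, and still so for the second after the job is handed in, with the robot touching nothing.
It also fails if it takes over 64 s, if anything falls off the work surface, if the arm or the gripper's body presses on something with over 40 N, if the wrist force passes 120 N, or if a joint passes its speed limit or range.

## Working session

There is one attempt and no reset: what is moved stays moved. The work goes in short steps, each a Python script; the robot and the scene stay as the last script left them, time stands still between calls to the robot, and variables do not carry over. Pictures are saved under pics/ and viewed, and the job is handed in when it is done.

```bash
ls; mkdir -p pics
python3 - <<'E'
from bench import manip
import cv2
print(manip.current_time())
for n in ["scene","top","wrist"]:
    p,d=manip.grab_frame(n); cv2.imwrite(f"pics/{n}0.png",p[:,:,::-1])
    c=manip.get_calibration(n); print(n,c)
    for o in ["key_head","tool_block","lock_box","lock_mouth","plug_face","lid_handle","jar_a","cup","stamp"]:
        print(o,[(x["at"],x["confidence"]) for x in manip.look_for(n,o)][:2])
print(manip.current_time())
E
```

```text
pics
0.0
scene {'camera_matrix': array([[362.16234663,   0.        , 261.27884802],
       [  0.        , 362.16234663, 187.52844087],
       [  0.        ,   0.        ,   1.        ]]), 'k1': -0.012824408322153502, 'R': array([[-0.69241697, -0.72149049,  0.00319648],
       [-0.3195393 ,  0.30268483, -0.89792902],
       [ 0.64687973, -0.62276269, -0.44012868]]), 't': array([0.39089598, 0.28620508, 0.63309336])}
key_head [([0.6097, 0.2006, 0.0669], 0.6)]
tool_block [([0.5935, 0.2227, 0.0377], 0.71)]
lock_box [([0.4643, -0.1633, 0.0877], 0.93), ([0.4799, -0.1983, 0.087], 0.38)]
lock_mouth [([0.4804, -0.1977, 0.0815], 0.69)]
plug_face [([0.4789, -0.199, 0.0858], 0.96)]
lid_handle [([0.4801, -0.1998, 0.0827], 0.93)]
jar_a [([0.4757, -0.01, 0.0504], 0.76), ([0.5436, -0.0069, 0.051], 0.68)]
cup [([0.6653, -0.0453, 0.0396], 0.76)]
stamp [([0.418, 0.0774, 0.0301], 0.8)]
top {'camera_matrix': array([[451.08367319,   0.        , 259.65495022],
       [  0.        , 451.08367319, 195.5985938 ],
       [  0.        ,   0.        ,   1.        ]]), 'k1': -0.17597314537392034, 'R': array([[ 0.0
[... 469 characters left out ...]
[0.5586, -0.016, 0.0726], 0.88), ([0.4918, -0.0301, 0.0726], 0.68)]
cup [([0.6849, -0.0564, 0.0358], 0.93), ([0.56, -0.0138, 0.0747], 0.62)]
stamp [([0.4242, 0.0701, 0.0593], 0.47)]
wrist {'camera_matrix': array([[341.40570717,   0.        , 256.04956644],
       [  0.        , 341.40570717, 190.78238372],
       [  0.        ,   0.        ,   1.        ]]), 'k1': -0.09611167345895263, 'R': array([[ 0.44535425, -0.89535374, -0.00112414],
       [-0.85189913, -0.4241254 ,  0.30722225],
       [-0.27554936, -0.13586508, -0.95163713]]), 't': array([-0.54884277, -0.04108089,  0.37993727])}
key_head []
tool_block []
lock_box []
lock_mouth []
plug_face []
lid_handle []
jar_a []
cup []
stamp []
1.5
```

View images.

View pics/scene0.png

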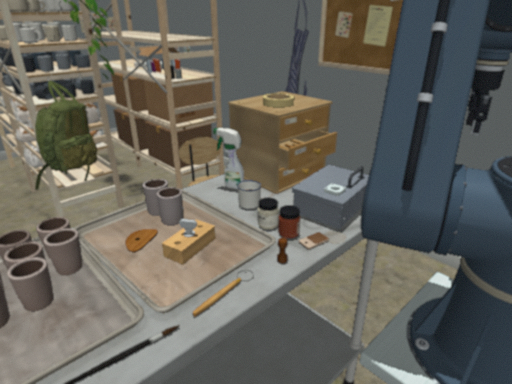

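View pics/top0.png

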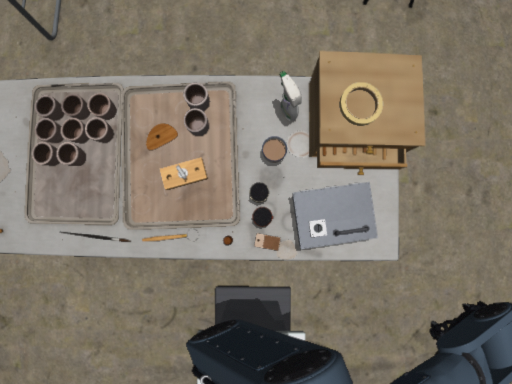

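View pics/wrist0.png

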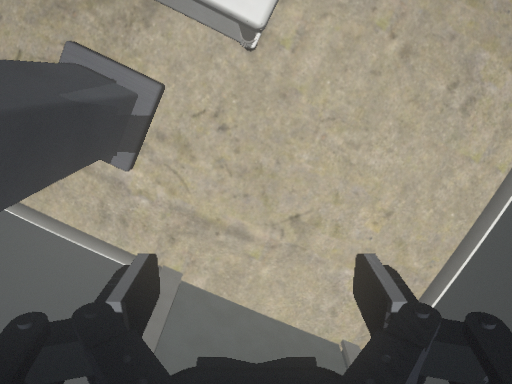

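```bash
cat > h.py <<'E'
from bench import manip
import numpy as np, cv2
from scipy.spatial.transform import Rotation as Rot
np.set_printoptions(precision=4,suppress=True)
def cal(n):
    return manip.get_calibration(n)
def ray(c,uv):
    K=c["camera_matrix"]; p=np.array([(uv[0]-K[0,2])/K[0,0],(uv[1]-K[1,2])/K[1,1]]); q=p.copy()
    for _ in range(20): q=p/(1+c["k1"]*(q@q))
    return q
def proj(c,X):
    x=c["R"]@np.asarray(X)+c["t"]; q=x[:2]/x[2]; q=q*(1+c["k1"]*(q@q)); K=c["camera_matrix"]
    return np.array([K[0,0]*q[0]+K[0,2],K[1,1]*q[1]+K[1,2]])
def world(c,uv,z=None,depth=None):
    q=np.array([*ray(c,uv),1.]); R=c["R"]; C=-R.T@c["t"]; d=R.T@q
    s=depth if depth is not None else (z-C[2])/d[2]
    return C+s*d
def down(yaw):  # tool x down, jaw (tool y) axis along yaw
    y=np.array([np.cos(yaw),np.sin(yaw),0]); x=np.array([0,0,-1.]); return np.column_stack([x,y,np.cross(x,y)])
E
python3 - <<'E'
from h import *
c=cal("wrist"); Rt=manip.current_tcp_rot(); p=manip.current_ee_pos(); print(Rt,p)
C=-c["R"].T@c["t"]; print("cam in tcp",Rt.T@(C-p)); print("cam axes in tcp (cols x,y,z)\n",Rt.T@c["R"].T)
c=cal("top")
for n,uv,z in [("plate",(318,228),.094),("h1",(335,232),.118),("h2",(368,228),.118),("c1",(300,248),.084),("c2",(293,195),.084),("c3",(370,183),.084),("c4",(376,239),.084),("key",(182,173),.075),("b1",(206,179),.0425),("b2",(161,170),.0425)]:
    print(n,world(c,uv,z))
print(manip.current_time())
E
```

```text
[[-0.      0.4455 -0.8953]
 [-0.0001 -0.8953 -0.4455]
 [-1.      0.0001  0.    ]] [ 0.2451 -0.4924  0.2313]
cam in tcp [-0.1423 -0.0007 -0.0775]
cam axes in tcp (cols x,y,z)
 [[ 0.0012 -0.3072  0.9516]
 [ 1.      0.0002 -0.0012]
 [ 0.0002  0.9516  0.3072]]
plate [ 0.4591 -0.1817  0.094 ]
h1 [ 0.449  -0.2245  0.118 ]
h2 [ 0.4602 -0.3149  0.118 ]
c1 [ 0.4036 -0.1337  0.084 ]
c2 [ 0.5493 -0.1132  0.084 ]
c3 [ 0.5855 -0.3293  0.084 ]
c4 [ 0.4294 -0.3464  0.084 ]
key [0.6079 0.1964 0.075 ]
b1 [0.5948 0.1323 0.0425]
b2 [0.6196 0.263  0.0425]
1.5
```

Run:
```python
import cv2
a=cv2.imread("pics/top0.png")
cv2.imwrite("pics/top0_box.png",cv2.resize(a[170:265,240:390],None,fx=5,fy=5,interpolation=cv2.INTER_CUBIC))
cv2.imwrite("pics/top0_key.png",cv2.resize(a[145:205,145:225],None,fx=8,fy=8,interpolation=cv2.INTER_CUBIC))
```

```text
(no output)
```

View pics/top0_box.png

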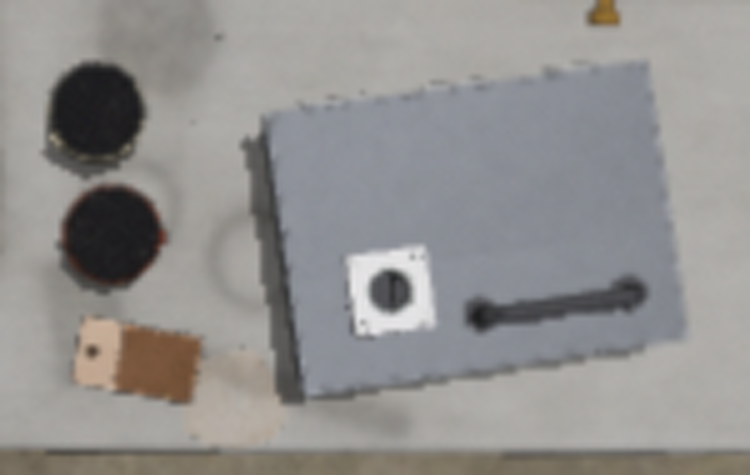

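View pics/top0_key.png

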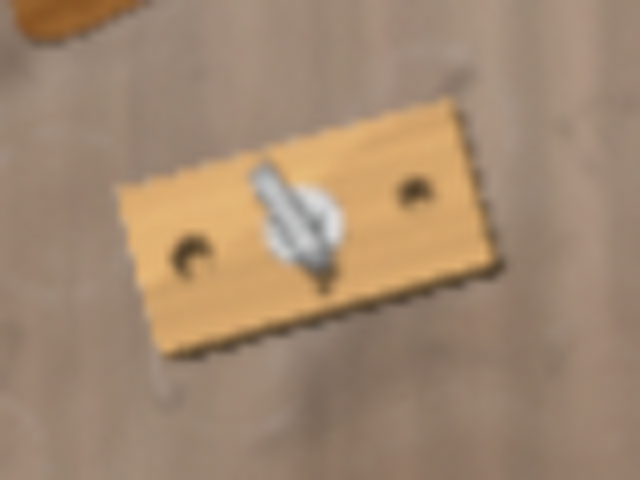

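```bash
cat >> h.py <<'E'
CT=np.array([-0.1423,-0.0007,-0.0775]); RTC=np.array([[.0012,-.3072,.9516],[1,.0002,-.0012],[.0002,.9516,.3072]])
def camview(target,height,yaw,off=(0,0)):
    """tool pose s.t. camera looks straight down at target from height; image up along yaw"""
    up=np.array([np.cos(yaw),np.sin(yaw),0]); y=-up; z=np.array([0,0,-1.]); x=np.cross(y,z)
    Rwc=np.column_stack([x,y,z]); C=np.asarray(target)+[0,0,height]+x*off[0]+y*off[1]
    u,_,v=np.linalg.svd(RTC); Rt=Rwc@(u@v).T
    return C-Rt@CT,Rt
def shot(n,name):
    c=manip.get_calibration(n); p,d=manip.grab_frame(n); cv2.imwrite(f"pics/{name}.png",p[:,:,::-1])
    np.savez(f"pics/{name}.npz",p=p,d=d,**c); return c,p,d
def load(name): z=np.load(f"pics/{name}.npz"); return {k:z[k] for k in z.files}
E
python3 - <<'E'
from h import *
p,R=camview([.4591,-.1817,.094],.215,np.radians(7.5))
print(p, manip.inverse_kinematics(p,R))
manip.move_ptp(p,R); manip.dwell(.1)
shot("wrist","w1"); print(manip.current_time(),manip.current_qpos(),manip.current_force(),manip.current_ft_torque())
for o in ["lid_handle","lock_mouth","plug_face"]: print(o,[(x["at"],x["confidence"]) for x in manip.look_for("wrist",o)][:2])
E
```

```text
[ 0.4294 -0.1865  0.1498] [-0.6302  0.2259  2.1071  0.3762  0.6118  0.5216]
3.0083 [-0.6316  0.2262  2.1062  0.376   0.612   0.5213] [-0.0193  0.2401  0.2323] [-0.0178  0.1818 -0.0055]
lid_handle [([0.4955, -0.2253, 0.0808], 0.55)]
lock_mouth [([0.4944, -0.2271, 0.0892], 0.92)]
plug_face [([0.4977, -0.2245, 0.0822], 0.58)]
```

View pics/w1.png

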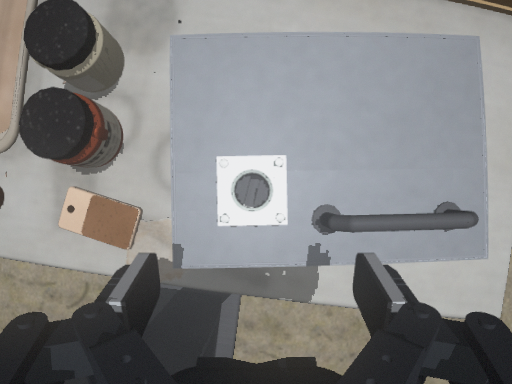

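Run:
```python
from h import *
w=load("w1"); a=w["p"][:,:,::-1]
z=cv2.resize(a[148:233,208:298],None,fx=7,fy=7,interpolation=cv2.INTER_CUBIC)
z=np.clip(z.astype(float)*1.0,0,255).astype(np.uint8)
m=a[165:215,227:277].astype(float); m=np.clip((m-20)*2.5,0,255).astype(np.uint8)
m=cv2.resize(m,None,fx=11.9,fy=11.9,interpolation=cv2.INTER_CUBIC)
cv2.imwrite("pics/w1_lock.png",z); cv2.imwrite("pics/w1_slot.png",m)
```

```text
(no output)
```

View pics/w1_lock.png

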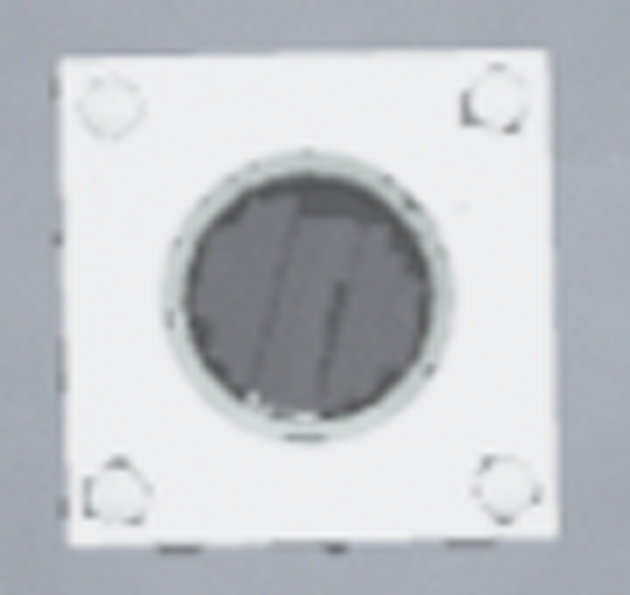

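View pics/w1_slot.png

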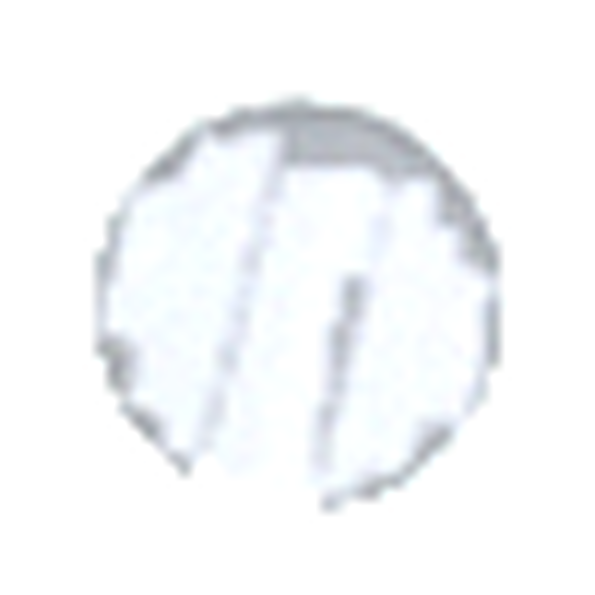

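Run:
```python
from h import *
w=load("w1"); f=lambda X,Y:((X+.5)/7-.5+208,(Y+.5)/7-.5+148)
g=lambda X,Y:((X+.5)/11.9-.5+227,(Y+.5)/11.9-.5+165)
C=[world(w,f(*q),.094) for q in [(60,58),(549,50),(558,538),(68,546)]]
print("plate centre",np.mean(C,0),"yaw L,R",[np.degrees(np.arctan2(*(a-b)[1::-1])) for a,b in [(C[0],C[3]),(C[1],C[2])]],"T,B",[np.degrees(np.arctan2(*(a-b)[1::-1]))-90 for a,b in [(C[0],C[1]),(C[3],C[2])]], [np.linalg.norm(C[0]-C[1]),np.linalg.norm(C[0]-C[3])])
print("mouth",world(w,f(308.5,295),.094))
for a,b in [(f(297,205),f(255,375)),(f(365,225),f(317,400)),(g(285,135),g(200,455)),(g(400,180),g(320,500))]:
    A=world(w,a,.08);B=world(w,b,.08); print("slot",A,B,np.degrees(np.arctan2(*(A-B)[1::-1])))
h1=world(w,(345,222),.118);h2=world(w,(455,218),.118); print("handle",h1,h2,np.degrees(np.arctan2(*(h1-h2)[1::-1]))-90)
d=w["d"]; print("plate depth world z",[world(w,q,depth=d[q[1],q[0]])[2] for q in [(230,170),(275,210),(252,190),(400,100)]])
c=load("w1")
for uv in [(160,255),(354,255)]: print(d[uv[1],uv[0]])
p,R=camview([.6079,.1964,.0825],.215,np.radians(32))
print(p,manip.inverse_kinematics(p,R)); manip.move_ptp(p,R); manip.dwell(.1)
shot("wrist","k1"); print(manip.current_time(),manip.current_ee_pos())
```

```text
plate centre [ 0.459  -0.1804  0.094 ] yaw L,R [np.float64(8.371465206118078), np.float64(8.483812903081963)] T,B [np.float64(8.35896968235734), np.float64(8.371769034735891)] [np.float64(0.0441921592040239), np.float64(0.04410485281366411)]
mouth [ 0.4593 -0.1804  0.094 ]
slot [ 0.4677 -0.178   0.08  ] [ 0.451  -0.1761  0.08  ] -6.4480517694501716
slot [ 0.4667 -0.1847  0.08  ] [ 0.4494 -0.1823  0.08  ] -7.908841226643733
slot [ 0.4684 -0.1782  0.08  ] [ 0.4499 -0.1758  0.08  ] -7.446610001229931
slot [ 0.4667 -0.185   0.08  ] [ 0.4482 -0.1829  0.08  ] -6.606747772950134
handle [ 0.448  -0.2353  0.118 ] [ 0.4582 -0.3001  0.118 ] 9.004948761478317
plate depth world z [np.float64(0.09241132071101896), np.float64(0.09386856963475104), np.float64(0.07025160056326005), np.float64(0.0831545415617585)]
0.30996868
0.22573611
[0.5829 0.1797 0.1383] [0.1728 0.4546 1.7936 0.2006 0.6117 1.037 ]
4.775 [0.583  0.1787 0.1384]
```

View pics/k1.png

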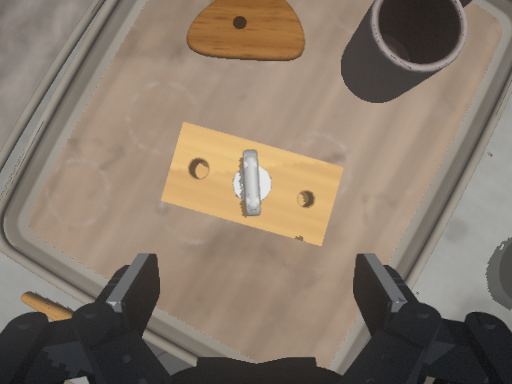

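Run:
```python
from h import *
a=load("k1")["p"][:,:,::-1]
cv2.imwrite("pics/k1_z.png",cv2.resize(a[140:225,210:300],None,fx=7,fy=7,interpolation=cv2.INTER_CUBIC))
```

```text
(no output)
```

View pics/k1_z.png

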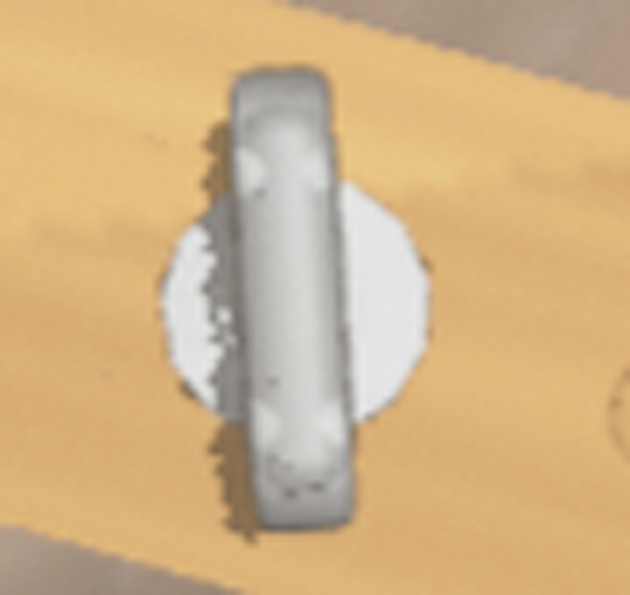

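Run:
```python
from h import *
w=load("k1"); f=lambda X,Y:((X+.5)/7-.5+210,(Y+.5)/7-.5+140)
K=world(w,f(292,297),.080); print("head",K,"flange",world(w,f(296,302),.0455))
A=world(w,f(280,90),.08);B=world(w,f(304.5,510),.08); yaw=np.arctan2(*(A-B)[1::-1]); print(np.degrees(yaw))
d=w["d"]
for Y in range(150,218,6): print([round(float(world(w,(X,Y),depth=d[Y,X])[2]),4) for X in range(238,268,3)])
np.save("key.npy",[*K,yaw])
yj=yaw-np.pi/2; R=down(yj)
P=np.array([K[0],K[1],.0525])
print(manip.inverse_kinematics(P,R))
manip.move_ptp(P+[0,0,.07],R); manip.set_gripper(.5)
print(manip.current_time(),manip.current_ee_pos(),manip.current_force())
```

```text
head [0.6111 0.2008 0.08  ] flange [0.6114 0.2011 0.0455]
35.2250490527592
[0.0432, 0.043, 0.0726, 0.0764, 0.0762, 0.0768, 0.0753, 0.0421, 0.0418, 0.0431]
[0.0411, 0.0406, 0.0795, 0.0808, 0.0798, 0.0818, 0.0802, 0.0416, 0.0415, 0.0426]
[0.0429, 0.0423, 0.0823, 0.0812, 0.0816, 0.0816, 0.0807, 0.0419, 0.0412, 0.043]
[0.0429, 0.0438, 0.0806, 0.0809, 0.0821, 0.0827, 0.0816, 0.0452, 0.0448, 0.0423]
[0.0443, 0.045, 0.0792, 0.0816, 0.0822, 0.0824, 0.0803, 0.0446, 0.0457, 0.0446]
[0.0457, 0.0453, 0.0803, 0.0824, 0.0814, 0.0809, 0.0817, 0.0786, 0.06, 0.0456]
[0.046, 0.0469, 0.0614, 0.0807, 0.0822, 0.0824, 0.0815, 0.0797, 0.062, 0.0453]
[0.0447, 0.0449, 0.0445, 0.0819, 0.0826, 0.0814, 0.0827, 0.08, 0.0439, 0.0445]
[0.0414, 0.0445, 0.0461, 0.0813, 0.0825, 0.0828, 0.0813, 0.0814, 0.0456, 0.0421]
[0.0424, 0.0421, 0.0432, 0.0812, 0.083, 0.0827, 0.0815, 0.0802, 0.0404, 0.0408]
[0.0419, 0.0434, 0.0416, 0.0788, 0.0788, 0.0781, 0.0799, 0.0796, 0.0416, 0.0423]
[0.0427, 0.0422, 0.042, 0.0413, 0.0416, 0.0434, 0.0418, 0.0416, 0.0434, 0.0432]
[ 0.2452  0.7291  1.5147 -0.      0.8978  1.2012]
5.7417 [0.6111 0.2007 0.1227] [-0.6365 -0.0211  0.7141]
```

Run:
```python
from h import *
P=manip.current_ee_pos(); P[2]=.0525
manip.move_l(P,max_speed=.1)
f0=manip.current_force(); manip.set_gripper(0.0,effort=60); manip.dwell(.1)
print(f0,manip.current_force(),manip.current_ft_torque(),manip.current_grip_width(),manip.current_ee_pos(),manip.current_time())
shot("wrist","k2")
```

```text
[-0.3223  0.3709 -1.045 ] [-2.1521 -0.4988  6.7294] [-0.1165  0.2311 -0.0313] 0.13298879865094296 [0.6114 0.2008 0.0534] 7.0917
```

View pics/k2.png

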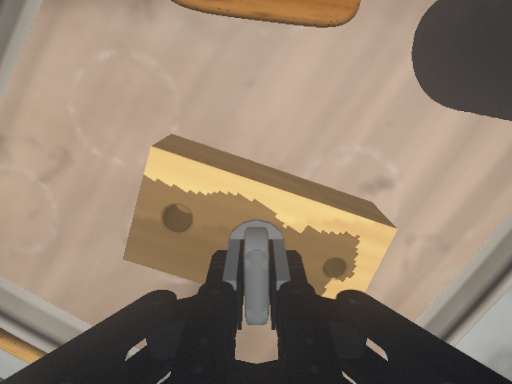

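Run:
```python
from h import *
P=manip.current_ee_pos(); 
manip.move_l(P+[0,0,.04],max_speed=.08); print(manip.current_grip_width(),manip.current_force())
manip.move_l(P+[0,0,.12],max_speed=.2)
R=down(np.radians(-97.1)); M=np.array([.4592,-.1804,.0])
print(manip.inverse_kinematics(M+[0,0,.155],R))
manip.move_ptp(M+[0,0,.155],R); manip.dwell(.3)
print(manip.current_ee_pos(),manip.current_force(),manip.current_ft_torque(),manip.current_grip_width(),manip.current_time())
shot("wrist","k3"); shot("scene","s3")
```

```text
0.13197892028663713 [-0.0142 -0.4697 -2.1569]
[-0.4687  0.3491  1.8697 -0.      0.9228  1.226 ]
[ 0.4594 -0.1801  0.155 ] [-0.3125 -0.5683 -0.0086] [ 0.0317 -0.0135  0.0258] 0.13145788279018913 10.1667
```

View pics/k3.png

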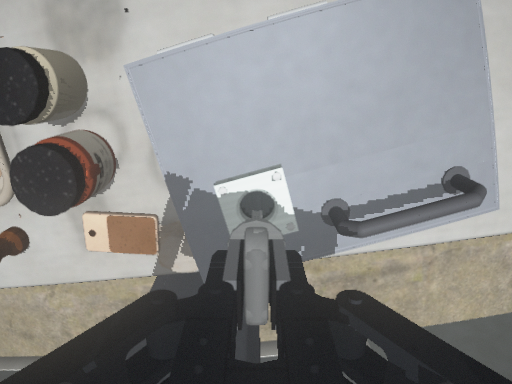

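View pics/s3.png

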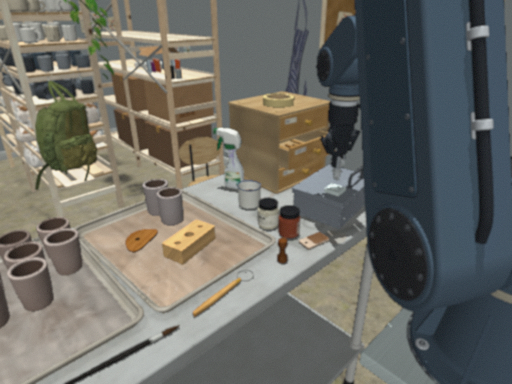

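```bash
cat >> h.py <<'E'
def F(n=3):
    return np.mean([manip.current_force() for _ in range(n)],0)
E
python3 - <<'E'
from h import *
P=np.array([.4592,-.1804,.155]); f0=F()
for z in [.135,.129,.127,.125,.123,.121,.119,.118,.117,.116,.115,.1145,.114,.1135,.113]:
    manip.move_l([P[0],P[1],z],max_speed=.04); manip.dwell(.05)
    f=F()-f0; e=manip.current_ee_pos(); print(z,e,f,manip.current_ft_torque())
    if np.linalg.norm(f)>5: break
print(manip.current_time())
E
```

```text
0.135 [ 0.4593 -0.1805  0.1351] [-0.0708 -0.199  -0.0482] [-0.0331 -0.0013 -0.0343]
0.129 [ 0.4592 -0.1804  0.1289] [-0.6148  0.1894 -0.5216] [-0.0148 -0.0072 -0.0227]
0.127 [ 0.4592 -0.1804  0.127 ] [-1.1943  0.6118  0.5063] [-0.0347  0.0049  0.0154]
0.125 [ 0.4592 -0.1804  0.125 ] [-0.9523 -0.1544 -1.016 ] [-0.0079  0.0142 -0.041 ]
0.123 [ 0.4592 -0.1804  0.123 ] [-1.86   -0.3177  0.3109] [-0.0175  0.004   0.0145]
0.121 [ 0.4592 -0.1804  0.1209] [-1.2882  0.2656 -0.3302] [ 0.0241 -0.0539  0.0144]
0.119 [ 0.4592 -0.1804  0.119 ] [-0.8663  0.1044  0.1354] [-0.0059  0.0285  0.0127]
0.118 [ 0.4592 -0.1804  0.118 ] [-0.7543  0.0556 -1.051 ] [ 0.0098 -0.0024 -0.0297]
0.117 [ 0.4592 -0.1804  0.117 ] [-0.3105 -0.744  -0.1149] [-0.0393  0.0005 -0.0683]
0.116 [ 0.4592 -0.1804  0.116 ] [-2.0898 -0.4595 -0.0429] [-0.0154 -0.0221 -0.0031]
0.115 [ 0.4592 -0.1804  0.115 ] [-1.4141  0.6311 -0.8782] [-0.0136  0.0428  0.0075]
0.1145 [ 0.4592 -0.1804  0.1145] [-1.9377 -0.4515 -0.1135] [-0.0085 -0.0012 -0.0206]
0.114 [ 0.4592 -0.1804  0.114 ] [-1.3106 -0.0738 -0.6908] [-0.0154  0.0294 -0.0058]
0.1135 [ 0.4592 -0.1804  0.1135] [-0.9119  0.0224  0.363 ] [-0.0317  0.0184 -0.013 ]
0.113 [ 0.4592 -0.1804  0.113 ] [-0.4765 -0.3728 -0.4765] [-0.0045  0.0047  0.0017]
15.2167
```

Run:
```python
from h import *
P=np.array([.4592,-.1804])
f0=np.array([-.4,-.5,0])
for z in [.112,.111,.110,.109,.108,.107,.1065,.106,.1055,.105,.1045,.104,.1035,.103]:
    manip.move_l([P[0],P[1],z],max_speed=.04); manip.dwell(.05)
    f=F()-f0; e=manip.current_ee_pos(); print(z,e,f,manip.current_ft_torque())
    if f[2]>5 or np.linalg.norm(f)>8: break
print(manip.current_time(),manip.current_grip_width())
shot("wrist","k4")
```

```text
0.112 [ 0.4592 -0.1804  0.1119] [-0.0098  0.2511 -1.2052] [-0.0364 -0.0033  0.0291]
0.111 [ 0.4592 -0.1804  0.111 ] [ 0.2163  0.3404 -1.0916] [-0.0586 -0.0174 -0.0043]
0.11 [ 0.4592 -0.1804  0.11  ] [ 0.704   1.2586 -0.143 ] [ 0.0127 -0.0076  0.0045]
0.109 [ 0.4592 -0.1804  0.109 ] [ 0.5289 -0.0323 -1.0128] [ 0.0273 -0.016   0.006 ]
0.108 [ 0.4592 -0.1804  0.108 ] [ 0.996   0.5771 -0.4932] [-0.0375  0.0216  0.0085]
0.107 [ 0.4592 -0.1804  0.1069] [ 0.7021  0.4296 -1.044 ] [0.0136 0.0136 0.0108]
0.1065 [ 0.4592 -0.1804  0.1065] [ 0.5985  0.3122 -0.5585] [ 0.0101  0.0052 -0.0141]
0.106 [ 0.4592 -0.1804  0.106 ] [ 0.5645  0.247  -0.5518] [ 0.0319 -0.0066  0.0279]
0.1055 [ 0.4592 -0.1804  0.1055] [ 0.2103  1.2026 -1.2948] [-0.0006 -0.0309 -0.0416]
0.105 [ 0.4592 -0.1804  0.105 ] [ 0.1958  1.3814 -1.2755] [ 0.0267  0.0377 -0.0207]
0.1045 [ 0.4593 -0.1804  0.1049] [-1.5324  2.3478  5.6491] [0.1727 0.3667 0.0296]
18.5167 0.1293730343544167
```

View pics/k4.png

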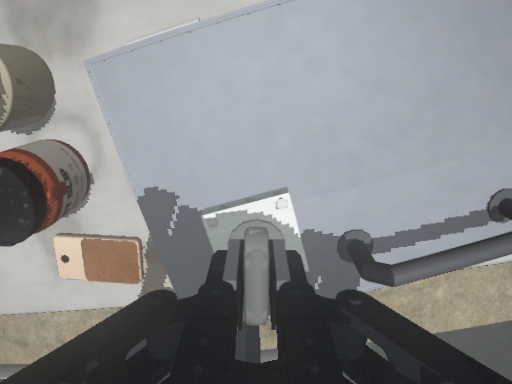

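Run:
```python
from h import *
P=np.array([.4592,-.1804,.1048]); f0=np.array([-.4,-.5,0])
manip.move_l(P,max_speed=.02)
for a in [-12,-20,-28,-36,-44,-50,-53.5]:
    manip.move_l(P,down(np.radians(a-90)),max_speed=.05); manip.dwell(.05)
    y=manip.current_tcp_rot()[:,1]
    f=F()-f0; print(a,np.degrees(np.arctan2(y[1],y[0]))+90,manip.current_ee_pos(),f,manip.current_ft_torque(),manip.current_grip_width(),manip.current_time())
    if np.linalg.norm(f)>20: break
shot("wrist","k5")
```

```text
-12 -11.85407536223181 [ 0.4594 -0.1805  0.1049] [0.6218 0.4296 1.7715] [-0.0148 -0.0245 -0.0677] 0.1317826030380721 19.1167
-20 -19.748488296297765 [ 0.4594 -0.1804  0.1049] [1.4609 1.2636 3.1304] [ 0.1695 -0.1373  0.033 ] 0.1315017784753224 19.4583
-28 -27.714138418842083 [ 0.4594 -0.1803  0.1049] [3.3057 2.844  3.2317] [ 0.3899 -0.273   0.0807] 0.1292782934248653 19.8
-36 -35.70356569539278 [ 0.4594 -0.1803  0.1049] [2.8034 4.3008 4.4153] [ 0.6365 -0.4282  0.0743] 0.1295877910170855 20.1417
-44 -43.70528551908146 [ 0.4594 -0.1803  0.1049] [3.9689 4.2459 4.7386] [ 0.7471 -0.6473  0.1008] 0.13149162169897954 20.4833
-50 -49.70649974947125 [ 0.4595 -0.1804  0.1049] [3.389  4.8975 3.9035] [ 0.7762 -0.6085  0.1719] 0.1303816000032575 20.7917
-53.5 -53.205340993709996 [ 0.4595 -0.1804  0.1049] [4.596  4.7735 4.2404] [ 0.7901 -0.6761  0.1431] 0.13316453648175633 21.0917
```

View pics/k5.png

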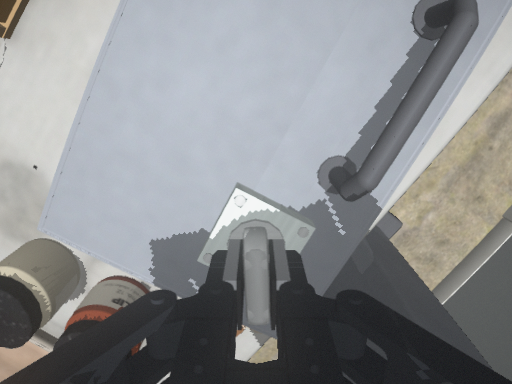

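Run:
```python
from h import *
P=np.array([.4592,-.1804,.1049])
manip.move_l(P,down(np.radians(-57-90)),max_speed=.03); manip.dwell(.1)
print(F(),manip.current_ft_torque())
manip.set_gripper(.35); manip.dwell(.05); print(manip.current_grip_width(),F(),manip.current_time())
manip.move_l(P+[0,0,.065],max_speed=.1)
p,R=camview([.459,-.20,.11],.23,np.radians(8.4),off=(0.02,0))
print(manip.inverse_kinematics(p,R)); manip.move_ptp(p,R); manip.dwell(.1)
shot("wrist","w6"); print(manip.current_time())
```

```text
[4.5967 3.8313 3.8501] [ 0.7102 -0.7331  0.1087]
0.35013523471211583 [ 1.1531 -0.8408 -0.0841] 21.8583
[-0.702   0.2112  2.0251  0.3534  0.7258  0.4776]
24.25
```

View pics/w6.png

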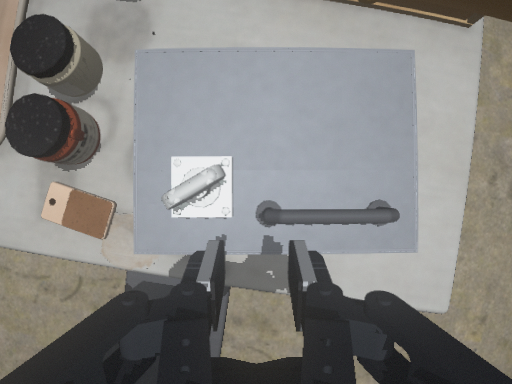

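Run:
```python
from h import *
w=load("w6"); 
for uv in [(275,215.5),(331,215.5),(390,214.5)]: print(world(w,uv,.118))
a=world(w,(166,201),.134);b=world(w,(222,171),.134); print("key yaw rel box",np.degrees(np.arctan2(*(b-a)[1::-1]))-8.4)
by=np.radians(8.4); ex=np.array([np.cos(by),np.sin(by),0]); R=down(by)
H=np.array([.4537,-.2732,.118])
q=None
for th in np.radians([0,10,20,30,40,43]):
    x=-.125*np.cos(th)+.042*np.sin(th)+.125; z=.042*np.cos(th)+.125*np.sin(th)-.042
    p=H+ex*x+[0,0,z-.0185]; print(p,manip.inverse_kinematics(p,R))
```

```text
[ 0.4475 -0.2347  0.118 ]
[ 0.4528 -0.271   0.118 ]
[ 0.459 -0.31   0.118]
key yaw rel box -62.02632626824225
[ 0.4537 -0.2732  0.0995] [-0.6299  0.4919  1.8141 -0.      0.8356 -0.7765]
[ 0.4628 -0.2719  0.1206] [-0.6179  0.4699  1.7834 -0.      0.8883 -0.7645]
[ 0.4754 -0.27    0.1397] [-0.6017  0.4576  1.7444 -0.      0.9395 -0.7483]
[ 0.491  -0.2677  0.1564] [-0.5823  0.4554  1.6986 -0.      0.9876 -0.729 ]
[ 0.5093 -0.265   0.17  ] [-0.5608  0.4628  1.6475 -0.      1.0313 -0.7074]
[ 0.5153 -0.2641  0.1735] [-0.5541  0.4668  1.6314 -0.      1.0434 -0.7007]
```

Run:
```python
from h import *
by=np.radians(8.4); R=down(by); H=np.array([.4533,-.2725,.0995])
P=manip.current_ee_pos(); 
manip.set_gripper(.5)
manip.move_ptp(H+[0,0,.07],R); manip.dwell(.05); f0=F()
manip.move_l(H+[0,0,.02],max_speed=.1); print(F()-f0)
manip.move_l(H,max_speed=.05); print(F()-f0)
manip.set_gripper(0,effort=40); manip.dwell(.1)
print(manip.current_grip_width(),F()-f0,manip.current_ee_pos(),manip.current_time())
shot("wrist","w7"); np.save("f0.npy",f0)
```

```text
[ 0.3082 -0.3647  0.3077]
[ 0.3101 -0.8394  0.5926]
0.09103003012707933 [ 4.9996  0.5656 -0.7796] [ 0.4541 -0.2725  0.0998] 27.4417
```

View pics/w7.png

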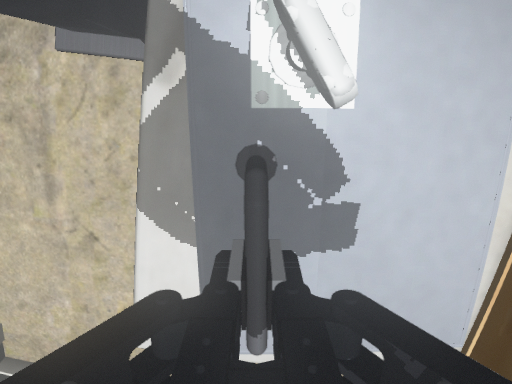

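Run:
```python
from h import *
by=np.radians(8.4); ex=np.array([np.cos(by),np.sin(by),0]); H=np.array([.4544,-.2724,.0998]); f0=np.load("f0.npy")
for d in [2,4,8,12,16,20,24,28,32,36,40,41]:
    th=np.radians(d)
    x=-.125*np.cos(th)+.042*np.sin(th)+.125; z=.042*np.cos(th)+.125*np.sin(th)-.042
    manip.move_l(H+ex*x+[0,0,z],max_speed=.04)
    f=F()-f0; e=manip.current_ee_pos(); dz=e[2]-H[2]+.042; dx=(e-H)@ex-.125
    print(d,e,f,manip.current_ft_torque(),round(np.degrees(np.arctan2(dz,-dx)-np.arctan2(.042,.125)),1),manip.current_grip_width())
    if np.linalg.norm(f)>22: break
print(manip.current_time()); shot("wrist","w8"); shot("scene","s8"); shot("top","t8")
```

```text
2 [ 0.4556 -0.2722  0.1042] [-2.1271 -2.0345 -0.7713] [-0.2593  0.4756  0.0788] 2.0 0.09270149475863569
4 [ 0.4573 -0.272   0.1084] [-3.5023 -3.0318 -1.2088] [-0.4895  0.7848 -0.0003] 3.9 0.08858043937823291
8 [ 0.4609 -0.2714  0.1168] [-4.8974 -3.2341  0.139 ] [-0.4876  1.0754  0.0865] 7.9 0.09574873995029817
12 [ 0.465  -0.2708  0.1249] [-6.6119 -3.0369  1.9342] [-0.5505  1.2653  0.0722] 11.9 0.09324239670897745
16 [ 0.4697 -0.2701  0.1327] [-7.8972 -4.0929  2.037 ] [-0.585   1.5314  0.0665] 15.8 0.09319779524147598
20 [ 0.4749 -0.2693  0.1401] [-10.5759  -3.1957   3.614 ] [-0.5798  1.8703  0.0074] 19.7 0.09519548788082606
24 [ 0.4805 -0.2685  0.1472] [-12.6445  -4.3907   6.6414] [-0.5352  2.2763  0.0852] 23.6 0.09405601041439078
28 [ 0.4866 -0.2675  0.1539] [-14.6367  -3.5517   8.6367] [-0.5263  2.6884  0.0302] 27.6 0.09188115598305
32 [ 0.4933 -0.2665  0.1604] [-18.0751  -2.5802  13.8452] [-0.3832  3.0509  0.0534] 31.6 0.0934464827690283
30.725
```

View pics/w8.png

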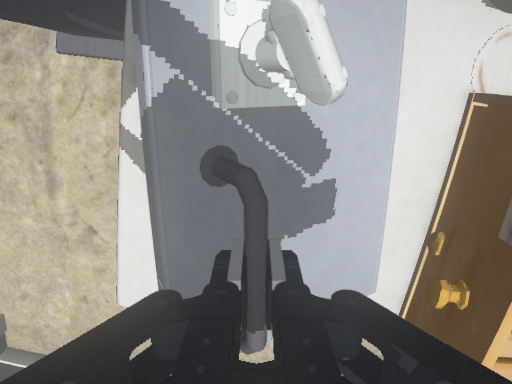

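View pics/s8.png

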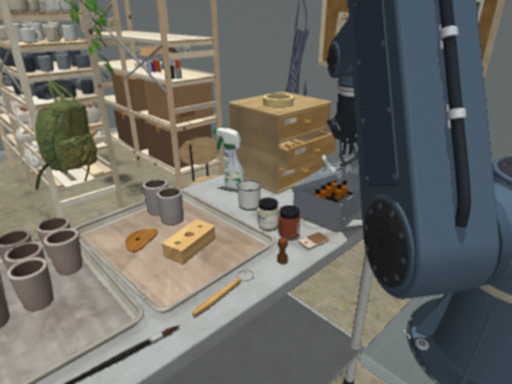

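Run:
```python
from h import *
by=np.radians(8.4); ex=np.array([np.cos(by),np.sin(by),0]); ez=np.array([0,0,1.]); H=np.array([.4544,-.2724,.0998]); f0=np.load("f0.npy")
off=0.
def go(d,off):
    th=np.radians(d); rx=-.125*np.cos(th)+.042*np.sin(th); rz=.042*np.cos(th)+.125*np.sin(th); L=np.hypot(rx,rz)
    er=(ex*rx+ez*rz)/L; et=np.cross(er,np.cross(er,ex)); et=-(ex*(-rz)+ez*rx)/L
    manip.move_l(H+ex*(rx+.125)+ez*(rz-.042)+er*off,max_speed=.03); manip.dwell(.05)
    f=F()-f0; e=manip.current_ee_pos(); print(d,round(off,4),e,f,"rad",f@er,"tan",f@et,manip.current_ft_torque(),manip.current_grip_width()); return f@er
fr=go(32,0.0005); fr=go(32,.0015); off=.0015
np.save("off.npy",off); print(manip.current_time())
```

```text
32 0.0005 [ 0.4933 -0.2666  0.1604] [-14.2892  -2.9027   8.6847] rad 15.955373571422019 tan -5.730764982777388 [-0.4488  2.484   0.0088] 0.09363444063533079
32 0.0015 [ 0.4932 -0.2665  0.1605] [-7.612  -3.7455 -0.1131] rad 5.042657243061109 tan -6.311153099881088 [-0.6211  1.3429 -0.0273] 0.09507901746069698
31.475
```

Run:
```python
from h import *
by=np.radians(8.4); ex=np.array([np.cos(by),np.sin(by),0]); ez=np.array([0,0,1.]); H=np.array([.4544,-.2724,.0998]); f0=np.load("f0.npy")
def go(d,off):
    th=np.radians(d); rx=-.125*np.cos(th)+.042*np.sin(th); rz=.042*np.cos(th)+.125*np.sin(th); L=np.hypot(rx,rz)
    er=(ex*rx+ez*rz)/L; et=-(ex*(-rz)+ez*rx)/L
    manip.move_l(H+ex*(rx+.125)+ez*(rz-.042)+er*off,max_speed=.03); manip.dwell(.05)
    f=F()-f0; e=manip.current_ee_pos(); print(d,round(off,4),e,f,"rad",f@er,"tan",f@et); return f@er
off=.0015;fr=5
for d in [34,36,38,40,41]:
    off+=np.clip(.08*fr/1000,-.001,.001); fr=go(d,off)
    if abs(fr)>20: break
off+=.08*fr/1000; go(d,off)
print(manip.current_time()); shot("wrist","w9"); shot("scene","s9"); shot("top","t9")
```

```text
34 0.0019 [ 0.4968 -0.266   0.1638] [-5.8691 -3.0727 -2.0802] rad 2.149586469669075 tan -6.231473440301312
36 0.0021 [ 0.5005 -0.2654  0.1666] [-5.4255 -2.7146 -2.6527] rad 1.1796208960125483 tan -6.234369749521246
38 0.0022 [ 0.5042 -0.2649  0.1695] [-6.798  -2.4249 -0.2119] rad 3.723025484737226 tan -6.024945558539265
40 0.0025 [ 0.508  -0.2643  0.1721] [-4.4658 -2.6821 -1.2093] rad 1.4759916735084972 tan -4.734674211059305
41 0.0026 [ 0.5098 -0.264   0.1734] [-6.4382 -3.6165 -1.38  ] rad 2.303244745382077 tan -6.6463361373148
41 0.0028 [ 0.5098 -0.264   0.1734] [-4.8589 -3.6906 -3.4246] rad -0.245464533489243 tan -6.344034881415788
33.5083
```

View pics/w9.png

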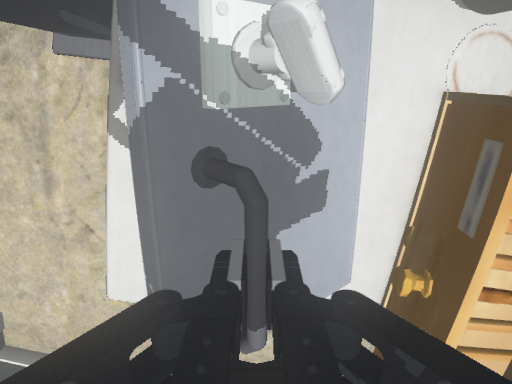

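Run:
```python
from h import *
manip.set_gripper(.25); manip.dwell(.1); f0=np.load("f0.npy"); print(F()-f0,manip.current_grip_width())
P=manip.current_ee_pos()
manip.move_l(P+[0,0,.03],max_speed=.06); print(F()-f0)
manip.move_l(P+[0,0,.12],max_speed=.15); print(F()-f0,manip.current_time())
c,p,d=shot("wrist","w10"); shot("scene","s10"); shot("top","t10"); print(manip.look_for("top","box_lid")[:1])
```

```text
[ 0.9523 -0.09   -0.2687] 0.24954267760912777
[ 0.7636 -0.2297 -0.4925]
[-0.0717 -0.657  -0.1039] 35.4417
[{'at': [0.5235, -0.2022, 0.1276], 'confidence': 0.85}]
```

View pics/w10.png

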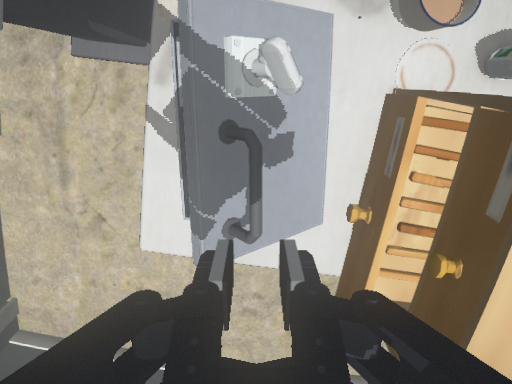

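View pics/s10.png

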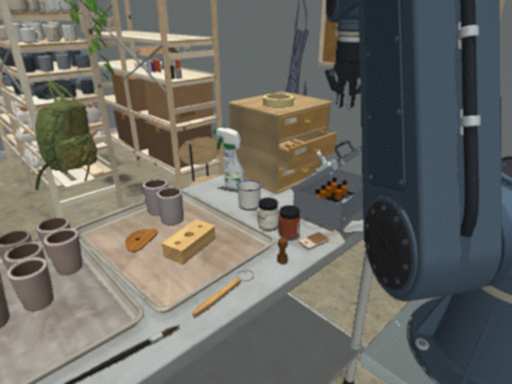

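View pics/t10.png

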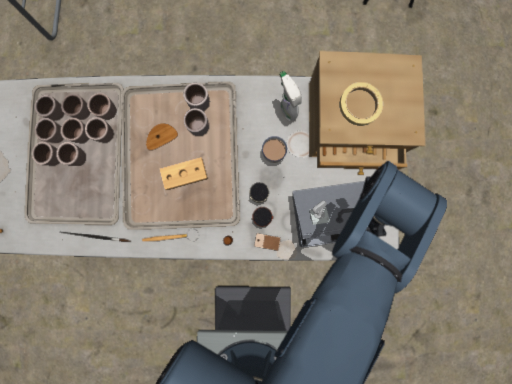

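Run:
```python
from h import *
w=load("w10"); d=w["d"]
X=np.array([world(w,(u,v),depth=d[v,u]) for u in range(268,318,4) for v in range(110,210,4) if d[v,u]>0])
c=X.mean(0); 
for _ in range(3):
    n=np.linalg.svd(X-c)[2][2]; r=(X-c)@n; k=abs(r)<.004; X=X[k]; c=X.mean(0)
print(len(X),n*np.sign(n[2]),"tilt",np.degrees(np.arccos(abs(n[2]))),r.std())
P,R=w["t"],w["R"]
for uv in [(255,165),(255,200)]:
    b=world(w,uv,depth=d[uv[1],uv[0]]); print("bar top",b)
```

```text
322 [0.6433 0.0985 0.7592] tilt 40.60297294763335 0.000513002881990632
bar top [ 0.5051 -0.2435  0.1932]
bar top [ 0.509  -0.2703  0.1928]
```

Run:
```python
from h import *
a=cv2.imread("pics/top0.png").astype(int);b=cv2.imread("pics/t10.png").astype(int)
for n,(u,v) in dict(jarA=(259,191),jarB=(262,217),cup=(273,149),stamp=(228,240)).items(): print(n,abs(a-b)[v-14:v+15,u-14:u+15].mean().round(2))
manip.sign_off(); print(manip.current_time())
```

```text
jarA 11.74
jarB 11.35
cup 13.28
stamp 16.24
the job is handed in; nothing more can be done
the job is handed in; nothing more can be done
```

Run:
```python
import cv2,numpy as np
a=cv2.imread("pics/top0.png",0);b=cv2.imread("pics/t10.png",0)
for n,(u,v) in dict(jarA=(259,191),jarB=(262,217),cup=(273,149),stamp=(228,240),pots_control=(90,120),spray_control=(290,100)).items():
    A=a[v-14:v+15,u-14:u+15].astype(np.float32);B=b[v-14:v+15,u-14:u+15].astype(np.float32)
    t=a[v-12:v+13,u-12:u+13]; r=cv2.matchTemplate(b[v-20:v+21,u-20:u+21],t,cv2.TM_CCOEFF_NORMED); _,m,_,loc=cv2.minMaxLoc(r)
    print(n,(B-A).mean().round(1),"shift",loc[0]-8,loc[1]-8,round(m,3))
```

```text
jarA 11.8 shift 0 0 1.0
jarB 11.4 shift 0 0 1.0
cup 13.4 shift 0 0 0.999
stamp 16.3 shift 0 0 1.0
pots_control 8.1 shift 0 0 1.0
spray_control 13.1 shift 0 0 0.999
```

The box is unlocked and its lid stands open by itself at about 40 degrees. I handed the job in soon after 35 s on the robot's clock; `sign_off` reported no verdict.

- **Key in:** I read the slot angle in the wrist camera (about 15.5° clockwise of the box's x axis). I lowered the key in small steps with force checks. It met nothing until the flange touched the plate at about 6 N, at the expected height.
- **Turn:** I then turned the key clockwise with about 0.15 N m and let it go. The camera put it at about 62° clockwise afterwards, past the 50° where the bolt is clear.
- **Lid:** I raised it by the handle. My assumed arc was slightly off, so the side load grew to about 23 N at 32°. I stopped there, corrected the path from the force reading and finished with about 6 N.
- **Last checks:** With the gripper clear, a plane fit to the depth picture gave the lid at 40.6°, with the key still in the lock. The top camera showed no shift (0 px) of the jars, cup or stamp.
- **Check that first disagreed:** A plain before/after picture difference, run with the hand-in, was raised at the jars, cup and stamp (11–16 grey levels). Matching done after the hand-in showed an overall brightness change: objects far from the work changed by a similar amount and did not shift.

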